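Tap a heating block down in its bench clamp and cover it

ROBOT

A 6-joint arm with a two-finger parallel gripper is mounted at the origin on the work surface. World frame = base frame: x ahead of the robot, y to its left, z up, the work surface at z = 0. Lengths are in mm, angles in rad, forces in N, time in s.
With the tool pointing down it reaches from about 400 to 925 mm from the base axis. Payload 12.5 kg.
Tool frame: the origin (TCP) lies at the very end of the fingers, on their centre line; the grasp point (between the pads) lies 19 mm behind it; z points along the fingers, y is the line along which they close (so a half turn about z gives the same grasp; the last joint's range is limited). The gripper opens to 95 mm and grips with 3 to 60 N. Pads are 20 mm wide; open, the fingers measure 119 mm over their backs; the gripper's body (75 mm by 180 mm) begins 59 mm behind the grasp point.
Start: joints at [-1.347, 0.491, 1.559, -0, 1.092, -0.106], TCP at [202.432, -591.327, 214.661] pointing down, gripper open.
Joint ranges: [-3.1, 3.1], [-0.84, 2.19], [0.05, 2.79], [-1.13, 4.28], [0.06, 2.93], [-2.69, 2.69]. Speed limits (rad/s): [2.22, 2.22, 2.79, 3.14, 3.14, 3.14].

INTERFACE

Orientations are given as [roll, pitch, yaw] about the fixed x, y, z axes, in that order (R = Rz(yaw) Ry(pitch) Rx(roll)).
In Python, from cell import * gives the robot as it stands.
- The arm moves only by the tool jog_arm, never from a script. Its argument "targets" is a list of rows, each an object with "turn": the turn, a rotation vector about the world's x, y, z in degrees, a list of three; "slide": the shift along the world's x, y, z in mm, a list of three; "claw": the opening in per cent of the stroke, from 0 (shut) to 100 (fully open). In form: [{"turn": [wx, wy, wz], "slide": [x, y, z], "claw": claw}, ...]. A call has 1 to 5 rows; each row shifts and turns the commanded pose from where the row before left it; what a row does not reach is not made up. A row lasts 1/8 s, in which the tool goes at most 62.5 mm and 10.7 degrees, less where a joint would pass 70% of its speed; a pose out of reach is approached as far as the arm can. A call with a gripper value outside its range is refused whole. The fingers move at their own pace and stop on an object; the grip force is fixed at half the most. Time passes only in rows, so rows that do not move let the fingers close. It gives the time, the measured TCP pose, the force, the opening and the grip force at its end, in the units of the state.
- state(): the state, without advancing time (a new reading comes with each control period).
- read_camera(name): name is "scene" or "top"; returns a dict with "frame" (480x640x3 uint8, blue, green, red), "mtx" (3x3 intrinsics, pixels), "R" (3x3) and "t" (3): a world point X has camera coordinates R X + t. Camera axes: x right, y down, z forward; pixel columns grow to the right and rows downward; lengths in mm; the calibration is good to about 2 mm. A picture is of the moment at which its call begins. There is no depth.
- job_done(): hands the job in; it is judged then, once.
Trained networks look in the newest picture that a camera, given by its name, has taken for a name from the list of things; names that differ only in an ending like _2 or _b are one class to them, and where a whole thing is asked for, a point or a joint stands for the part that bears it (a point fixed in the world has none). Each returns a list of dicts, best first, with "conf" (0 to 1); they miss things now and then, are a little off and sometimes report something else, mostly with a low value. They report only what shows in the picture. A call takes as long as a camera call. They do not tell look-alikes from the thing itself.
- look_for(query, camera): "xy" ([column, row] in pixels, amid what is visible of it).
The state is a dict: "t": time; "joints": joint angles; "qvel": joint speeds; "tau": joint torques, N m; "eef_pos": TCP position; "tcp_rot": TCP orientation; "ft_force": force on the tool from outside, world axes, zero at the start; "moment": the same for the moment, N m; "opening": opening from 0.0 (shut) to 1.0 (fully open); "grip_force": force on a finger pad.
Only numpy, scipy, OpenCV 4.12 (cv2) and the standard library are available. Lean on these libraries where they do the work, as an engineer would, in place of code of your own. Each camera call takes 0.05 s, during which the arm holds its last target. There are 200 camera calls.

TASK

The aluminium heating block was clamped too high: it sits above, and mostly crooked to, the two loose steel bars that should carry it. Tap or press it down gently from above (one tap at one end may leave a bar loose, so work both ends) until it lies level and firmly on both bars so that neither bar can slide any more; then, once you have let go of it, set the blue cover over the block's two brass pegs, fully home, and let go. Leave the tip box, the well plate and the bottle where they are.

Things in the scene. Friction and masses are not known exactly. Their poses are not given: they have to be found in the camera images.
- clamp: bench clamp, fixed: dark steel base plate 160 (x) x 230 (y) x 20 mm with two blue jaws 70 mm wide (along y) that hold the middle of the block, jaw tops 70 mm above the bench; screw and handle bar stick out to 122 mm on the -x side, up to 47 mm high. Origin: centre of the base's underside, at bench height; y runs along the block's length.
- block: aluminium block 70 (x) x 200 (y) x 40 mm high, held in the jaws by friction only; origin: centre of its underside. Pressed from above it yields stiffly and stays where it is left: a slow push of 5 to 12 N over an end slides it down and, once the low end rests on its bar, turns it level. Seated, its underside lies on both bars 44 mm above the bench, its top at 84 mm.
- block_top (a point): centre of the block's flat top face, z out of the face, y along the block's length. Two brass pegs, 10 mm diameter with tapered tips, stand 19 mm high on the top face at y = +50 and -50 mm from here. The outer 35 mm at each end of the top stays free of the cover.
- end_a (a point): pressing spot on the block's top face, 80 mm from its centre towards +y of the block, right above bar_a. Press the higher of the two ends first: it brings the whole block down; after one tap the bar at the other end can still be loose, so press that end too (10 to 20 N each).
- end_b (a point): pressing spot on the block's top face, 80 mm from the centre towards -y of the block, right above bar_b
- block_height (a joint): how far the middle of the block's underside stands above its seated height (m); 0 = seated, starts 0.009 to 0.014
- block_tilt (a joint): tilt of the block about the clamp's x axis (rad); positive = end_a is the high end, 0 = level
- bar_a: loose steel bar 140 (x) x 14 (y) x 24 mm high lying across the clamp base under end_a of the block, sticking out on both sides; origin at the centre of its underside, 20 mm above the bench
- bar_b: the same kind of loose bar under end_b
- cover_mid (a point): loose blue cover: plate 64 (x) x 130 (y) x 12 mm, lying on the bench, with an upright white grip rib 16 (x) x 60 (y) mm in its middle, from 12 to 52 mm above the underside. Point on its central axis 26 mm above the underside (half its height), axes as the cover's. About 0.2 kg.
- tip_box: white and blue pipette tip box 85 x 122 x 57 mm, stays where it is; origin at the centre of its underside
- well_plate: white well plate 86 x 128 x 14 mm lying flat, stays where it is; origin at the centre of its underside
- bottle: brown bottle with blue cap, 64 mm diameter, 150 mm high, stays where it is; origin at the centre of its underside
- cover: the blue cover itself; origin at the centre of its underside, 26 mm below cover_mid. Two through holes of 14 mm diameter at y = +50 and -50 mm take the pegs; either way round fits. Fully home its underside lies on the top of the block, cover_mid 26 mm above block_top.
There are look-alikes about, which are no part of the job. Leave any turquoise look-alike of the cover alone.

How it is judged:
By the outcome, as a careful person would: the job done as asked, in the order asked, and still so for the second after the job is handed in, with the robot touching nothing.
It also fails if it takes over 69 s, if anything falls off the work surface, if the arm or the gripper's body presses on something with over 40 N, if the wrist force passes 120 N, or if a joint passes its speed limit or range.

## Working session

There is one attempt and no reset: what is moved stays moved. The work goes in short steps, Python scripts to look and compute and a tool call to move; the robot and the scene stay as the last step left them, time stands still between calls to the robot, and variables do not carry over. Pictures are saved under pics/ and viewed, at most 10 in all, crops included, and the job is handed in when it is done.

Besides the shell and the picture viewer there is one more tool, called after "Call:" as name(argument=value, ...) on one line, values as JSON. jog_arm: Moves the arm, as the interface text tells. Its arguments: {"type":"object","properties":{"targets":{"type":"array","items":{"type":"object","properties":{"turn":{"type":"array","items":{"type":"number"}},"slide":{"type":"array","items":{"type":"number"}},"claw":{"type":"number"}}}}},"required":["targets"]}

```bash
mkdir -p pics; cat > h.py <<'E'
from cell import *
import numpy as np, cv2
def ray(c,px,z):
    K,R,t=[np.array(c[k],float) for k in("mtx","R","t")]
    d=R.T@np.linalg.solve(K,[px[0],px[1],1.]);o=-R.T@t.ravel()
    return (o+d*(z-o[2])/d[2]).round(1)
def proj(c,X):
    K,R,t=[np.array(c[k],float) for k in("mtx","R","t")]
    p=K@(R@np.array(X,float)+t.ravel());return (p[:2]/p[2]).round(1)
E
python3 - <<'E'
from h import *
for n in("scene","top"):
    c=read_camera(n);cv2.imwrite(f"pics/{n}1.png",c["frame"])
    print(n,"cam at",(-np.array(c["R"]).T@np.array(c["t"]).ravel()).round(0))
    for q,z in(("clamp",20),("block",90),("bar_a",30),("cover",12),("tip_box",57),("well_plate",14),("bottle",100)):
        print(q,[(np.round(d["xy"]).tolist(),round(d["conf"],2),ray(c,d["xy"],z)[:2].tolist()) for d in look_for(q,n)])
print(state())
E
```

```text
scene cam at [1443. -908. 1132.]
clamp [([385.0, 231.0], 0.92, [555.9, 206.7])]
block [([388.0, 226.0], 0.81, [600.4, 162.2]), ([415.0, 226.0], 0.29, [656.7, 218.2])]
bar_a [([373.0, 252.0], 0.63, [605.6, 98.3])]
cover [([230.0, 327.0], 0.93, [532.0, -361.4]), ([305.0, 355.0], 0.75, [731.2, -289.1]), ([245.0, 252.0], 0.65, [326.2, -149.9]), ([387.0, 223.0], 0.39, [528.9, 250.3])]
tip_box [([182.0, 291.0], 0.75, [375.5, -395.3])]
well_plate [([379.0, 324.0], 0.74, [792.1, -86.1])]
bottle [([367.0, 165.0], 0.6, [347.2, 352.9])]
top cam at [ 410.   16. 1246.]
clamp [([246.0, 222.0], 0.67, [583.9, 174.2])]
block []
bar_a [([276.0, 224.0], 0.66, [579.1, 99.9]), ([478.0, 324.0], 0.17, [345.4, -375.5])]
cover [([378.0, 330.0], 0.91, [328.8, -141.8]), ([387.0, 252.0], 0.67, [515.8, -166.9]), ([466.0, 247.0], 0.61, [527.2, -357.0]), ([436.0, 170.0], 0.61, [716.8, -288.9])]
tip_box [([478.0, 329.0], 0.9, [335.0, -365.2])]
well_plate [([348.0, 140.0], 0.78, [790.5, -71.6]), ([241.0, 217.0], 0.71, [597.4, 186.1]), ([142.0, 339.0], 0.71, [307.4, 411.1]), ([477.0, 325.0], 0.29, [342.4, -377.2])]
bottle [([142.0, 338.0], 0.98, [316.7, 382.1])]
{'t': 0.8, 'joints': array([-1.34661545e+00,  4.90864416e-01,  1.55893699e+00,  6.02976290e-07,
        1.09172345e+00, -1.05598521e-01]), 'qvel': array([ 1.94715012e-04,  1.38024156e-03,  5.33903273e-05,  9.72040677e-04,
       -6.12288875e-04,  6.58176202e-04]), 'tau': array([-5.56069699e-04, -6.12421632e+01, -2.58427048e+01,  6.92373910e-02,
        4.44803992e-02, -4.51774929e-05]), 'eef_pos': array([ 202.41719802, -591.30567372,  214.67030236]), 'tcp_rot': array([3.14152517e+00, 6.61467312e-06, 3.29779123e-01]), 'ft_force': array([-0.6260203 ,  0.24714829, -0.85632037]), 'moment': array([ 0.03939371, -0.04148704, -0.00127468]), 'grip_force': 0.0, 'opening': 1.0066177187222498}
```

View pics/scene1.png

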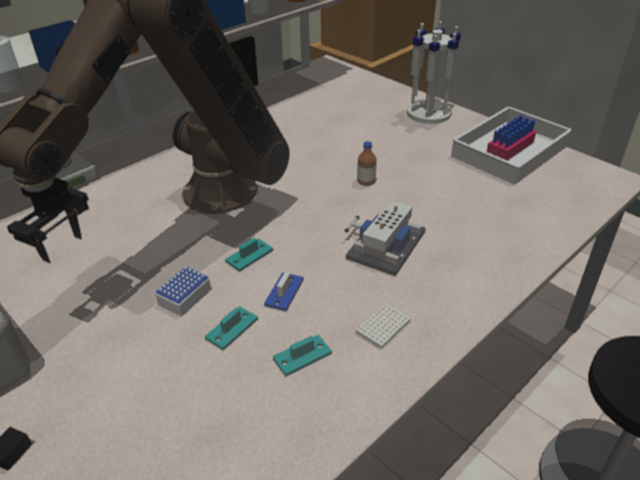

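View pics/top1.png

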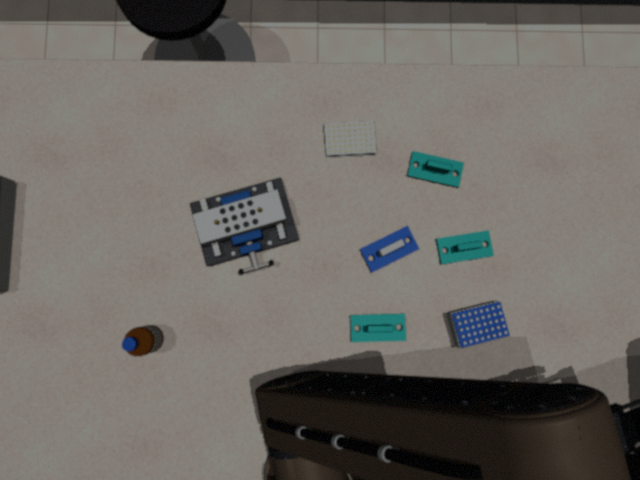

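The scene view shows the block in its clamp at about (388,230) and the blue cover at (284,290). In the top view they are at (240,218) and (389,249). The turquoise ones are look-alikes.

```bash
cat >> h.py <<'E'
def cover_fit(c,z=12,box=None):
    h=cv2.cvtColor(c["frame"],cv2.COLOR_BGR2HSV)
    m=cv2.inRange(h,(108,110,50),(125,255,255))
    if box: k=np.zeros_like(m);k[box[1]:box[3],box[0]:box[2]]=255;m&=k
    m=cv2.morphologyEx(m,cv2.MORPH_CLOSE,np.ones((5,5)))
    cs=cv2.findContours(m,0,2)[0];q=max(cs,key=cv2.contourArea)
    w=np.array([ray(c,p[0],z)[:2] for p in q],np.float32)
    return cv2.minAreaRect(w)
E
python3 - <<'E'
from h import *
a=read_camera("top");b=read_camera("scene")
print(cover_fit(a,12,(340,200,430,290)))
print(cover_fit(b,12,(255,260,310,320)))
A=cv2.resize(a["frame"][170:280,180:310],None,fx=6,fy=6,interpolation=cv2.INTER_CUBIC)[:,:]
B=cv2.resize(b["frame"][195:280,335:435],None,fx=7.8,fy=7,interpolation=cv2.INTER_CUBIC)
B=cv2.resize(b["frame"][195:275,335:435],None,fx=7.5,fy=7.5,interpolation=cv2.INTER_CUBIC)
A=cv2.resize(a["frame"][175:270,185:305],None,fx=6.3,fy=6.3,interpolation=cv2.INTER_CUBIC)
cv2.imwrite("pics/A.png",A);cv2.imwrite("pics/B.png",B)
E
```

```text
((523.0999755859375, -170.70004272460938), (60.37385177612305, 129.1552734375), 26.565044403076172)
((525.92041015625, -174.84286499023438), (61.92892837524414, 128.99423217773438), 26.231918334960938)
```

View pics/A.png

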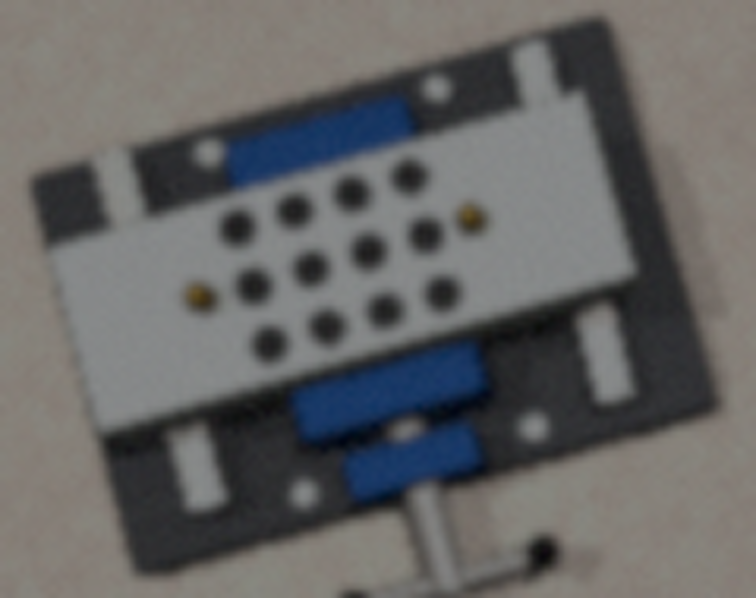

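View pics/B.png

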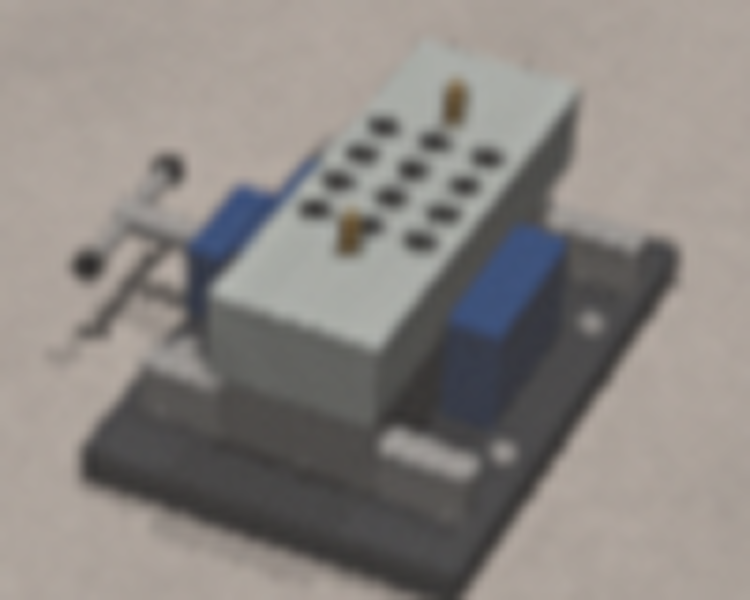

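The top crop shows the block's corners at (583,92), (634,270), (52,245) and (103,435), with the pegs at (472,217) and (200,297). In the scene crop the corners are (378,350), (212,292), (580,88) and (425,40). I triangulate these to get the pose.

```bash
python3 - <<'E'
from h import *
a=read_camera("top");b=read_camera("scene")
P=[np.array(c["mtx"])@np.c_[np.array(c["R"]),np.array(c["t"]).ravel()] for c in(a,b)]
A=np.array([(583,92),(634,270),(52,245),(103,435)])/6.3+[185,175]
B=np.array([(378,350),(212,292),(580,88),(425,40)])/7.5+[335,195]
X=cv2.triangulatePoints(P[0],P[1],A.T.astype(float),B.T.astype(float));X=(X[:3]/X[3]).T
print(X.round(1))
pb=X[:2].mean(0);pa=X[2:].mean(0);d=pa-pb
print(pb,pa,X.mean(0),"len",np.linalg.norm(d),"yaw of y-axis",np.degrees(np.arctan2(d[1],d[0]))-90,"tilt",d[2]/200)
c0=X.mean(0);u=d/np.linalg.norm(d)
print("end_a",c0+80*u,"end_b",c0-80*u)
# pegs at z~ top+19
for p in((472,217),(200,297)): print(ray(a,np.array(p)/6.3+[185,175],112))
for p in((350,215),(456,85)): print(ray(b,np.array(p)/7.5+[335,195],112))
E
```

```text
[[648.9  94.9  96.9]
 [583.8  75.5  98.7]
 [592.4 284.2  90.3]
 [525.5 265.5  89.5]]
[616.38079628  85.18936719  97.77864412] [558.96393363 274.8389458   89.9372525 ] [587.67236496 180.01415649  93.85794831] len 198.3056887874721 yaw of y-axis 16.843813465193634 tilt -0.03920695814278218
end_a [564.50939348 256.52212952  90.69459312] end_b [610.83533643 103.50618347  97.0213035 ]
[599.8 131.6 112. ]
[570.6 226.5 112. ]
[600.5 134.6 112. ]
[574.6 227.  112. ]
```

Call:
jog_arm(targets=[{"turn":[0,0,0],"slide":[30,50,0],"claw":0},{"turn":[0,0,0],"slide":[30,50,0],"claw":0},{"turn":[0,0,0],"slide":[30,50,0],"claw":0},{"turn":[0,0,0],"slide":[30,50,0],"claw":0},{"turn":[0,0,0],"slide":[30,50,0],"claw":0}])

```text
t: 1.62
eef_pos: [353.2, -339.8, 214.9]
tcp_rot: [3.141, -0.0, 0.33]
ft_force: [0.8, -0.1, 0.1]
opening: 0.528
grip_force: 0.0
```

Call:
jog_arm(targets=[{"turn":[0,0,0],"slide":[26,45,0],"claw":0},{"turn":[0,0,0],"slide":[26,45,0],"claw":0},{"turn":[0,0,0],"slide":[26,45,0],"claw":0},{"turn":[0,0,0],"slide":[26,45,0],"claw":0},{"turn":[0,0,0],"slide":[26,45,0],"claw":0}])

```text
t: 2.25
eef_pos: [483.2, -114.8, 214.9]
tcp_rot: [3.141, -0.0, 0.33]
ft_force: [0.6, -0.2, -0.1]
opening: 0.022
grip_force: 0.0
```

Call:
jog_arm(targets=[{"turn":[0,0,0],"slide":[26,45,0],"claw":0},{"turn":[0,0,0],"slide":[26,45,0],"claw":0},{"turn":[0,0,0],"slide":[26,45,0],"claw":0},{"turn":[0,0,0],"slide":[26,45,-20],"claw":0},{"turn":[0,0,0],"slide":[25,38,-30],"claw":0}])

```text
t: 2.88
eef_pos: [612.6, 103.6, 164.9]
tcp_rot: [3.141, -0.002, 0.33]
ft_force: [-0.6, -0.4, 0.1]
opening: 0.002
grip_force: 0.0
```

Call:
jog_arm(targets=[{"turn":[0,0,0],"slide":[0,0,-30],"claw":0},{"turn":[0,0,0],"slide":[0,0,-20],"claw":0},{"turn":[0,0,0],"slide":[0,0,-10],"claw":0},{"turn":[0,0,0],"slide":[0,0,0],"claw":0}])

```text
t: 3.38
eef_pos: [611.4, 101.5, 104.5]
tcp_rot: [-3.142, 0.001, 0.33]
ft_force: [-0.0, -0.8, -0.7]
opening: 0.004
grip_force: 0.0
```

Call:
jog_arm(targets=[{"turn":[0,0,0],"slide":[0,0,-2],"claw":0},{"turn":[0,0,0],"slide":[0,0,-2],"claw":0},{"turn":[0,0,0],"slide":[0,0,-1.5],"claw":0},{"turn":[0,0,0],"slide":[0,0,-1.5],"claw":0},{"turn":[0,0,0],"slide":[0,0,-1],"claw":0}])

```text
t: 4.0
eef_pos: [611.6, 101.6, 97.0]
tcp_rot: [3.141, -0.001, 0.33]
ft_force: [-0.4, -0.9, 4.9]
opening: 0.0
grip_force: 2.2
```

Contact at about z = 97.5, as expected. I press on in small steps.

Call:
jog_arm(targets=[{"turn":[0,0,0],"slide":[0,0,-0.6],"claw":0},{"turn":[0,0,0],"slide":[0,0,-0.6],"claw":0},{"turn":[0,0,0],"slide":[0,0,-0.6],"claw":0},{"turn":[0,0,0],"slide":[0,0,-0.6],"claw":0},{"turn":[0,0,0],"slide":[0,0,-0.6],"claw":0}])

```text
t: 4.62
eef_pos: [611.6, 101.6, 93.6]
tcp_rot: [3.141, -0.0, 0.33]
ft_force: [2.1, -1.9, 4.2]
opening: 0.002
grip_force: 1.9
```

Call:
jog_arm(targets=[{"turn":[0,0,0],"slide":[0,0,-0.8],"claw":0},{"turn":[0,0,0],"slide":[0,0,-0.8],"claw":0},{"turn":[0,0,0],"slide":[0,0,-0.8],"claw":0},{"turn":[0,0,0],"slide":[0,0,-0.8],"claw":0},{"turn":[0,0,0],"slide":[0,0,-0.8],"claw":0}])

```text
t: 5.25
eef_pos: [611.6, 101.4, 89.8]
tcp_rot: [3.141, -0.0, 0.33]
ft_force: [2.8, -4.1, 5.0]
opening: 0.005
grip_force: 2.7
```

Call:
jog_arm(targets=[{"turn":[0,0,0],"slide":[0,0,-0.6],"claw":0},{"turn":[0,0,0],"slide":[0,0,-0.6],"claw":0},{"turn":[0,0,0],"slide":[0,0,-0.6],"claw":0},{"turn":[0,0,0],"slide":[0,0,-0.6],"claw":0},{"turn":[0,0,0],"slide":[0,0,-0.6],"claw":0}])

```text
t: 5.88
eef_pos: [611.5, 101.4, 86.7]
tcp_rot: [3.141, -0.0, 0.33]
ft_force: [1.1, -4.4, 5.3]
opening: 0.003
grip_force: 2.6
```

Call:
jog_arm(targets=[{"turn":[0,0,0],"slide":[0,0,-0.5],"claw":0},{"turn":[0,0,0],"slide":[0,0,-0.5],"claw":0},{"turn":[0,0,0],"slide":[0,0,-0.5],"claw":0},{"turn":[0,0,0],"slide":[0,0,-0.4],"claw":0},{"turn":[0,0,0],"slide":[0,0,-0.3],"claw":0}])

```text
t: 6.5
eef_pos: [611.4, 101.3, 84.5]
tcp_rot: [3.141, 0.0, 0.33]
ft_force: [0.9, -4.7, 6.4]
opening: 0.004
grip_force: 2.7
```

Call:
jog_arm(targets=[{"turn":[0,0,0],"slide":[0,0,-0.3],"claw":0},{"turn":[0,0,0],"slide":[0,0,-0.2],"claw":0}])

```text
t: 6.75
eef_pos: [611.5, 101.3, 84.3]
tcp_rot: [3.141, 0.0, 0.33]
ft_force: [-0.5, -4.8, 8.7]
opening: 0.005
grip_force: 4.8
```

Call:
jog_arm(targets=[{"turn":[0,0,0],"slide":[0,0,-0.3],"claw":0},{"turn":[0,0,0],"slide":[0,0,-0.2],"claw":0},{"turn":[0,0,0],"slide":[0,0,0],"claw":0}])

```text
t: 7.12
eef_pos: [611.5, 101.3, 84.3]
tcp_rot: [3.141, -0.0, 0.33]
ft_force: [-0.7, -3.9, 13.3]
opening: 0.003
grip_force: 6.3
```

End B is on its bar: it stopped at 84.3 with 13 N. Next is end A.

Call:
jog_arm(targets=[{"turn":[0,0,0],"slide":[0,0,20],"claw":0},{"turn":[0,0,0],"slide":[0,0,25],"claw":0},{"turn":[0,0,0],"slide":[-15,50,0],"claw":0},{"turn":[0,0,0],"slide":[-16,53,0],"claw":0},{"turn":[0,0,0],"slide":[-15,50,0],"claw":0}])

```text
t: 7.75
eef_pos: [564.0, 256.2, 127.8]
tcp_rot: [-3.141, 0.002, 0.329]
ft_force: [0.8, 0.2, 1.0]
opening: 0.008
grip_force: 0.0
```

Call:
jog_arm(targets=[{"turn":[0,0,0],"slide":[0,0,-20],"claw":0},{"turn":[0,0,0],"slide":[0,0,-14],"claw":0},{"turn":[0,0,0],"slide":[0,0,0],"claw":0}])

```text
t: 8.12
eef_pos: [564.7, 254.1, 93.1]
tcp_rot: [-3.142, 0.003, 0.329]
ft_force: [0.6, 0.1, 0.2]
opening: 0.001
grip_force: 0.0
```

Call:
jog_arm(targets=[{"turn":[0,0,0],"slide":[0,0,-2],"claw":0},{"turn":[0,0,0],"slide":[0,0,-2],"claw":0},{"turn":[0,0,0],"slide":[0,0,-2],"claw":0},{"turn":[0,0,0],"slide":[0,0,-2],"claw":0},{"turn":[0,0,0],"slide":[0,0,-1],"claw":0}])

```text
t: 8.75
eef_pos: [565.4, 254.6, 85.4]
tcp_rot: [3.142, 0.0, 0.33]
ft_force: [0.5, -0.0, -0.3]
opening: 0.001
grip_force: 0.0
```

Call:
jog_arm(targets=[{"turn":[0,0,0],"slide":[0,0,-0.5],"claw":0},{"turn":[0,0,0],"slide":[0,0,-0.5],"claw":0},{"turn":[0,0,0],"slide":[0,0,-0.4],"claw":0},{"turn":[0,0,0],"slide":[0,0,-0.3],"claw":0}])

```text
t: 9.25
eef_pos: [565.5, 254.7, 84.3]
tcp_rot: [3.142, -0.0, 0.33]
ft_force: [-2.6, -0.9, 8.2]
opening: 0.003
grip_force: 4.1
```

Call:
jog_arm(targets=[{"turn":[0,0,0],"slide":[0,0,-0.4],"claw":0},{"turn":[0,0,0],"slide":[0,0,-0.3],"claw":0},{"turn":[0,0,0],"slide":[0,0,0],"claw":0}])

```text
t: 9.62
eef_pos: [565.5, 254.7, 84.3]
tcp_rot: [3.141, -0.001, 0.33]
ft_force: [-3.9, -0.5, 12.7]
opening: 0.003
grip_force: 6.2
```

Call:
jog_arm(targets=[{"turn":[0,0,0],"slide":[0,0,-0.4],"claw":0},{"turn":[0,0,0],"slide":[0,0,0],"claw":0}])

```text
t: 9.88
eef_pos: [565.5, 254.7, 84.2]
tcp_rot: [3.141, -0.001, 0.33]
ft_force: [-4.5, -2.5, 16.5]
opening: 0.005
grip_force: 8.0
```

Call:
jog_arm(targets=[{"turn":[0,0,0],"slide":[0,0,20],"claw":0},{"turn":[0,0,0],"slide":[0,0,25],"claw":0},{"turn":[0,0,0],"slide":[15,-50,0],"claw":0},{"turn":[0,0,0],"slide":[16,-53,0],"claw":0},{"turn":[0,0,0],"slide":[15,-50,0],"claw":0}])

```text
t: 10.5
eef_pos: [611.8, 100.1, 127.8]
tcp_rot: [3.141, -0.0, 0.33]
ft_force: [1.1, 0.2, 0.3]
opening: 0.002
grip_force: 0.0
```

Call:
jog_arm(targets=[{"turn":[0,0,0],"slide":[0,0,-20],"claw":0},{"turn":[0,0,0],"slide":[0,0,-20],"claw":0},{"turn":[0,0,0],"slide":[0,0,0],"claw":0},{"turn":[0,0,0],"slide":[0,0,-1],"claw":0},{"turn":[0,0,0],"slide":[0,0,-1],"claw":0}])

```text
t: 11.12
eef_pos: [611.8, 101.9, 86.5]
tcp_rot: [3.141, -0.001, 0.33]
ft_force: [0.0, 0.5, 0.2]
opening: 0.003
grip_force: 0.0
```

Call:
jog_arm(targets=[{"turn":[0,0,0],"slide":[0,0,-1],"claw":0},{"turn":[0,0,0],"slide":[0,0,-1],"claw":0},{"turn":[0,0,0],"slide":[0,0,-0.8],"claw":0},{"turn":[0,0,0],"slide":[0,0,-0.6],"claw":0},{"turn":[0,0,0],"slide":[0,0,-0.4],"claw":0}])

```text
t: 11.75
eef_pos: [611.6, 101.8, 84.2]
tcp_rot: [3.141, -0.002, 0.33]
ft_force: [-8.1, -0.8, 25.0]
opening: 0.003
grip_force: 12.5
```

Both ends stop at 84.2, so the block is level and seated. I lift off and head for the cover, turning on the way.

Call:
jog_arm(targets=[{"turn":[0,0,0],"slide":[0,0,30],"claw":0},{"turn":[0,0,0],"slide":[0,0,50],"claw":0},{"turn":[0,0,9.75],"slide":[0,-10,40],"claw":0},{"turn":[0,0,9.75],"slide":[-10,-30,0],"claw":55},{"turn":[0,0,9.75],"slide":[-10,-30,0],"claw":55}])

```text
t: 12.38
eef_pos: [591.2, 31.1, 202.5]
tcp_rot: [3.141, -0.001, 0.847]
ft_force: [0.3, 0.2, 0.7]
opening: 0.159
grip_force: 0.0
```

```bash
cat >> h.py <<'E'
def peg_top():
    c=read_camera("top");h=cv2.cvtColor(c["frame"],cv2.COLOR_BGR2HSV)[190:250,190:300]
    m=cv2.inRange(h,(12,110,50),(30,255,255));n,l,s,ce=cv2.connectedComponentsWithStats(m)
    return c,[(ce[i]+[190,190],s[i][4]) for i in range(1,n)]
E
python3 - <<'E'
from h import *
c,p=peg_top()
for q,a in p: print(q,a,ray(c,q,98))
print(cover_fit(c,12,(340,200,430,290)))
# rib top (white) centroid in top and holes
h=cv2.cvtColor(c["frame"],cv2.COLOR_BGR2HSV)
r=cv2.inRange(h,(0,0,120),(180,60,255));
b=cv2.inRange(h,(108,110,50),(125,255,255));b[:, :340]=0;b[:,430:]=0;b[:200]=0;b[290:]=0
hull=np.zeros_like(b);cv2.fillConvexPoly(hull,cv2.convexHull(cv2.findNonZero(b)),255)
hull=cv2.erode(hull,np.ones((7,7)))
w=cv2.findNonZero(hull&~b)
n,l,s,ce=cv2.connectedComponentsWithStats(hull&~b)
for i in range(1,n): print(ce[i],s[i][4],ray(c,ce[i],12),ray(c,ce[i],52))
C=np.hstack([cv2.resize(c["frame"][215:285,345:435],None,fx=4.4,fy=4.4,interpolation=2),cv2.resize(c["frame"][185:255,195:285],None,fx=4.4,fy=4.4,interpolation=2)]);cv2.imwrite("pics/C.png",C)
E
```

```text
[218.   222.25] 4 [572.4 226.3  98. ]
((523.0299072265625, -170.71002197265625), (60.23975372314453, 129.1998748779297), 26.56487274169922)
[392.944 246.344] 250 [ 528.4 -180.5   12. ] [ 524.5 -174.1   52. ]
[370.59375 257.5625 ] 32 [ 501.  -126.2   12. ] [ 498.  -121.5   52. ]
```

View pics/C.png

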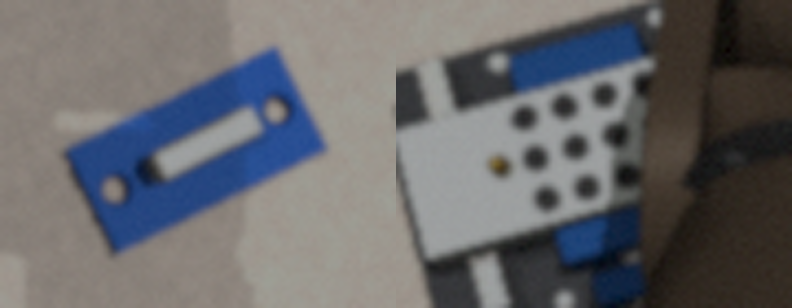

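The crop shows the blue cover's holes at (114,188) and (278,108) with the white rib between them. That puts its centre at about (524,-172) mm and its yaw at about 26 degrees. I move over it.

Call:
jog_arm(targets=[{"turn":[0,0,9.75],"slide":[-13,-40,0],"claw":55},{"turn":[0,0,9.75],"slide":[-13,-40,0],"claw":55},{"turn":[0,0,9.75],"slide":[-13,-40,-10],"claw":55},{"turn":[0,0,9.75],"slide":[-13,-40,-30],"claw":55},{"turn":[0,0,9.75],"slide":[-15,-43,-40],"claw":55}])

```text
t: 13.05
eef_pos: [524.6, -172.6, 121.9]
tcp_rot: [3.139, 0.001, 1.697]
ft_force: [0.4, -0.4, 0.8]
opening: 0.548
grip_force: 0.0
```

Call:
jog_arm(targets=[{"turn":[0,0,9.75],"slide":[0,0,-30],"claw":55},{"turn":[0,0,9.5],"slide":[0,0,0],"claw":55},{"turn":[0,0,0],"slide":[0,0,0],"claw":55}])

```text
t: 13.42
eef_pos: [524.5, -171.4, 91.7]
tcp_rot: [-3.142, -0.0, 2.025]
ft_force: [0.1, 0.0, -0.1]
opening: 0.552
grip_force: 0.0
```

```bash
python3 - <<'E'
from h import *
c=read_camera("scene");s=state();print(s["eef_pos"],s["tcp_rot"],s["opening"])
print(cover_fit(c,12,(255,260,310,320)),proj(c,[524,-172,52]),proj(c,s["eef_pos"]))
cv2.imwrite("pics/D.png",cv2.resize(c["frame"][235:325,230:350],None,fx=6.5,fy=6.5,interpolation=2))
E
```

```text
[ 524.61718536 -171.33992362   92.01067138] [3.14130540e+00 2.50029973e-04 2.02313386e+00] 0.5509434979552218
((525.962646484375, -177.68548583984375), (62.747779846191406, 127.68211364746094), 28.18670082092285) [283.5 278.4] [283.1 267.2]
```

View pics/D.png

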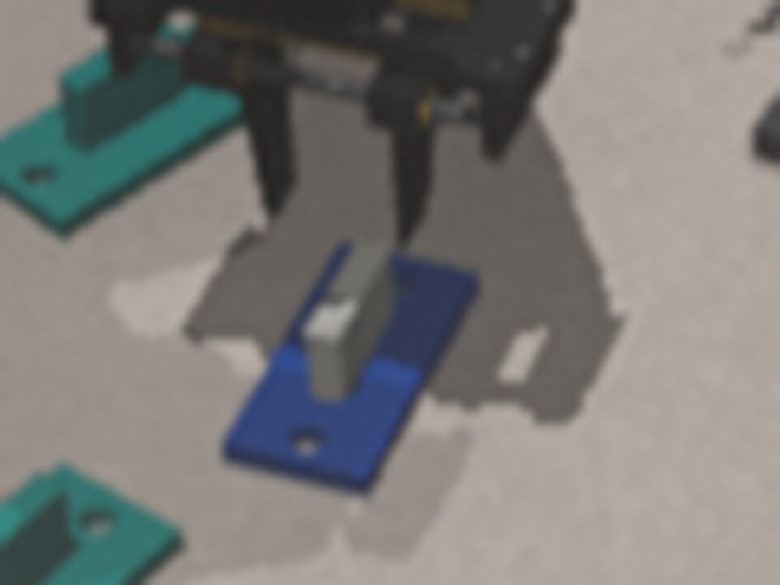

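The fingers straddle the rib. The rib top at crop (350,285) is (283.8,278.8) in the full image, and the predicted point was (283.5,278.4). I go down and grip.

Call:
jog_arm(targets=[{"turn":[0,0,0],"slide":[0,0,-35],"claw":55},{"turn":[0,0,0],"slide":[0,0,-30],"claw":55},{"turn":[0,0,0],"slide":[0,0,-8],"claw":55},{"turn":[0,0,0],"slide":[0,0,0],"claw":55}])

```text
t: 13.98
eef_pos: [524.7, -171.3, 19.2]
tcp_rot: [3.141, 0.0, 2.026]
ft_force: [0.1, -1.3, 0.3]
opening: 0.551
grip_force: 0.0
```

Call:
jog_arm(targets=[{"turn":[0,0,0],"slide":[0,0,0],"claw":0},{"turn":[0,0,0],"slide":[0,0,0],"claw":0},{"turn":[0,0,0],"slide":[0,0,0],"claw":0},{"turn":[0,0,0],"slide":[0,0,0],"claw":0},{"turn":[0,0,0],"slide":[0,0,0],"claw":0}])

```text
t: 14.6
eef_pos: [524.3, -171.4, 19.1]
tcp_rot: [-3.142, -0.0, 2.027]
ft_force: [-2.4, -1.3, 4.9]
opening: 0.168
grip_force: 30.0
```

Gripped, with a 16 mm opening as expected. I carry the cover to above the block.

Call:
jog_arm(targets=[{"turn":[0,0,0],"slide":[0,0,20],"claw":0},{"turn":[0,0,0],"slide":[0,0,45],"claw":0},{"turn":[0,0,0],"slide":[0,0,50],"claw":0},{"turn":[0,0,0],"slide":[4,20,15],"claw":0},{"turn":[0,0,-2],"slide":[7,40,0],"claw":0}])

```text
t: 15.22
eef_pos: [535.7, -110.8, 149.2]
tcp_rot: [3.14, 0.001, 1.99]
ft_force: [0.1, -0.7, -3.8]
opening: 0.167
grip_force: 30.0
```

Call:
jog_arm(targets=[{"turn":[0,0,-2],"slide":[9,50,0],"claw":0},{"turn":[0,0,-2],"slide":[9,50,0],"claw":0},{"turn":[0,0,-2],"slide":[9,50,0],"claw":0},{"turn":[0,0,-1.1],"slide":[9,50,0],"claw":0},{"turn":[0,0,0],"slide":[9,50,0],"claw":0}])

```text
t: 15.85
eef_pos: [579.6, 141.3, 147.4]
tcp_rot: [-3.14, -0.0, 1.868]
ft_force: [0.9, -0.5, -2.1]
opening: 0.166
grip_force: 30.0
```

Call:
jog_arm(targets=[{"turn":[0,0,0],"slide":[6,30,0],"claw":0},{"turn":[0,0,0],"slide":[0.5,11,0],"claw":0},{"turn":[0,0,0],"slide":[0,0,0],"claw":0},{"turn":[0,0,0],"slide":[0,0,0],"claw":0}])

```text
t: 16.35
eef_pos: [586.6, 178.8, 148.5]
tcp_rot: [-3.141, 0.0, 1.868]
ft_force: [1.1, -0.5, -2.5]
opening: 0.166
grip_force: 30.0
```

```bash
python3 - <<'E'
from h import *
c=read_camera("scene");s=state();print(s["eef_pos"],s["tcp_rot"],s["opening"],s["grip_force"])
x,y,z=s["eef_pos"];y0=s["tcp_rot"][2]-np.pi/2;U=z-19.1
def cor(x,y,z,yaw,hx,hy):
    return [(proj(c,[x+np.cos(yaw)*a*hx-np.sin(yaw)*b*hy,y+np.sin(yaw)*a*hx+np.cos(yaw)*b*hy,z])) for a,b in((1,1),(1,-1),(-1,-1),(-1,1))]
f=c["frame"];o=np.array([330,170]);k=6.5
im=cv2.resize(f[170:260,330:450],None,fx=k,fy=k,interpolation=2)
for P,col in((cor(x,y,U+12,y0,32,65),(0,255,255)),(cor(587,179.5,84,np.radians(17),35,100),(0,0,255))):
    cv2.polylines(im,[((np.array(P)+.5-o)*k).astype(int)],True,col,1)
cv2.imwrite("pics/E.png",im)
E
```

```text
[586.77796275 178.67013763 148.68914796] [-3.14119916e+00  4.39231181e-05  1.86714207e+00] 0.16768250013027702 29.999529719352722
```

View pics/E.png

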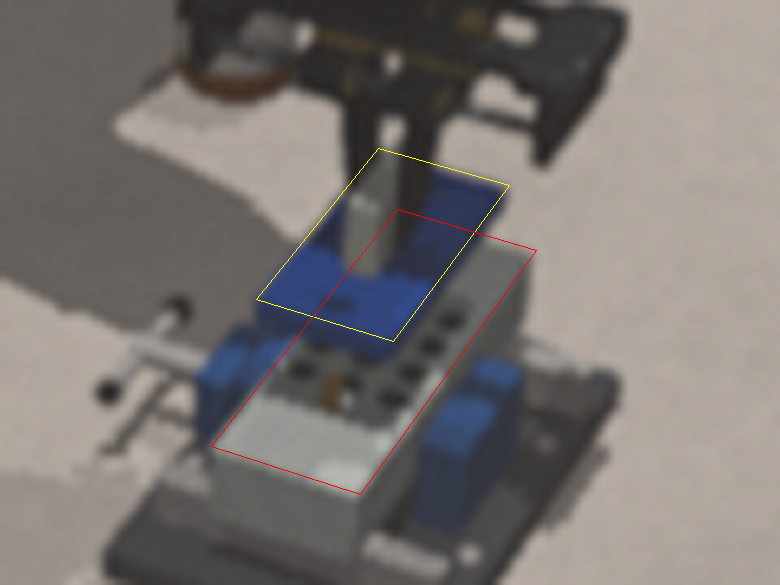

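The overlays match: the cover (yellow) and the block top (red) agree with the picture. I lower the cover.

Call:
jog_arm(targets=[{"turn":[0,0,0],"slide":[0,0.5,-15],"claw":0},{"turn":[0,0,0],"slide":[0,0,-7],"claw":0},{"turn":[0,0,0],"slide":[0,0,-4],"claw":0},{"turn":[0,0,0],"slide":[0,0,-2],"claw":0},{"turn":[0,0,0],"slide":[0,0,-2],"claw":0}])

```text
t: 17.02
eef_pos: [587.0, 180.2, 118.9]
tcp_rot: [3.141, 0.0, 1.868]
ft_force: [0.5, -0.0, -2.4]
opening: 0.17
grip_force: 30.0
```

Call:
jog_arm(targets=[{"turn":[0,0,0],"slide":[0,0,-1],"claw":0},{"turn":[0,0,0],"slide":[0,0,-1],"claw":0},{"turn":[0,0,0],"slide":[0,0,-1],"claw":0}])

```text
t: 17.4
eef_pos: [587.0, 180.2, 115.9]
tcp_rot: [3.141, 0.0, 1.868]
ft_force: [-0.3, 0.1, -2.7]
opening: 0.168
grip_force: 30.0
```

No resistance 6 mm below the peg tips, so the pegs have entered the holes.

Call:
jog_arm(targets=[{"turn":[0,0,0],"slide":[0,0,-2],"claw":0},{"turn":[0,0,0],"slide":[0,0,-2],"claw":0},{"turn":[0,0,0],"slide":[0,0,-2],"claw":0},{"turn":[0,0,0],"slide":[0,0,-2],"claw":0}])

```text
t: 17.9
eef_pos: [586.9, 180.2, 107.7]
tcp_rot: [3.142, 0.0, 1.868]
ft_force: [0.4, 0.8, -1.7]
opening: 0.17
grip_force: 30.0
```

Call:
jog_arm(targets=[{"turn":[0,0,0],"slide":[0,0,-1],"claw":0},{"turn":[0,0,0],"slide":[0,0,-1],"claw":0},{"turn":[0,0,0],"slide":[0,0,-1],"claw":0},{"turn":[0,0,0],"slide":[0,0,-1],"claw":0}])

```text
t: 18.4
eef_pos: [587.0, 180.2, 103.8]
tcp_rot: [3.141, 0.0, 1.868]
ft_force: [-0.6, 0.8, -2.1]
opening: 0.164
grip_force: 30.0
```

Call:
jog_arm(targets=[{"turn":[0,0,0],"slide":[0,0,-0.5],"claw":0},{"turn":[0,0,0],"slide":[0,0,-0.5],"claw":0},{"turn":[0,0,0],"slide":[0,0,0],"claw":0}])

```text
t: 18.77
eef_pos: [586.9, 180.2, 103.1]
tcp_rot: [3.141, 0.0, 1.868]
ft_force: [-1.4, 0.2, 0.2]
opening: 0.168
grip_force: 30.0
```

Touching at 103.1, which is the expected home height. I open the gripper and lift off.

Call:
jog_arm(targets=[{"turn":[0,0,0],"slide":[0,0,0],"claw":50},{"turn":[0,0,0],"slide":[0,0,0],"claw":50},{"turn":[0,0,0],"slide":[0,0,0],"claw":50},{"turn":[0,0,0],"slide":[0,0,0],"claw":50}])

```text
t: 19.27
eef_pos: [587.0, 180.2, 102.9]
tcp_rot: [3.141, 0.0, 1.868]
ft_force: [-0.3, -0.7, 0.0]
opening: 0.487
grip_force: 0.0
```

Call:
jog_arm(targets=[{"turn":[0,0,0],"slide":[0,0,15],"claw":50},{"turn":[0,0,0],"slide":[0,0,30],"claw":50},{"turn":[0,0,0],"slide":[0,0,50],"claw":50},{"turn":[0,0,0],"slide":[0,0,50],"claw":50},{"turn":[0,0,0],"slide":[0,-50,0],"claw":50}])

```text
t: 19.9
eef_pos: [588.1, 131.8, 253.0]
tcp_rot: [3.133, 0.001, 1.872]
ft_force: [0.7, -0.3, -0.7]
opening: 0.498
grip_force: 0.0
```

Call:
jog_arm(targets=[{"turn":[0,0,0],"slide":[0,-60,0],"claw":50},{"turn":[0,0,0],"slide":[0,-60,0],"claw":50},{"turn":[0,0,0],"slide":[0,-60,0],"claw":50},{"turn":[0,0,0],"slide":[0,-60,0],"claw":50},{"turn":[0,0,0],"slide":[0,0,0],"claw":50}])

```text
t: 20.52
eef_pos: [586.7, -113.5, 248.7]
tcp_rot: [3.141, 0.001, 1.864]
ft_force: [-1.2, 1.8, 0.2]
opening: 0.5
grip_force: 0.0
```

```bash
python3 - <<'E'
from h import *
a=read_camera("top");b=read_camera("scene");print(state()["t"])
print(cover_fit(a,96,(180,170,310,290)))
cv2.imwrite("pics/F.png",np.hstack([cv2.resize(a["frame"][170:280,185:305],(400,367),interpolation=2),cv2.resize(b["frame"][180:290,330:450],(400,367),interpolation=2)]))
E
```

```text
20.625
((571.52880859375, 175.87986755371094), (140.2616424560547, 127.86812591552734), 17.225698471069336)
```

View pics/F.png

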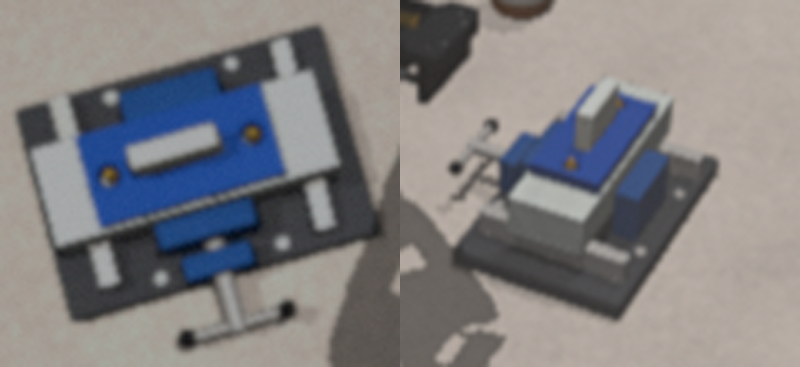

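The cover lies flat on the level block. Both pegs show through its holes at (110,177) and (252,133), and the arm is clear.

```bash
python3 -c "
from cell import *
print(job_done())"
```

```text
the job is handed in; nothing more can be done
None
```

The block is pressed level onto both bars (each end stopped firm with its top at about 84 mm), the blue cover is fully home over both pegs and released, and the job was handed in at about 21 s; I did not test the bars for sliding, and my last press on end B reached 25 N, above the 10 to 20 N you suggested.

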